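# Lock the recipe rest onto its ball stand

## Robot

A 6-joint arm with a two-finger parallel gripper is mounted at the origin on a cart in front of the work surface, level with it; the furniture and walls round the work are solid. World frame = base frame: x ahead of the robot, y to its left, z up, the work surface at z = 0. Lengths are in m, angles in degrees, forces in N, time in s.
With the tool pointing down it reaches from about 0.4 to 0.825 m from the base axis. Payload 7 kg.
Tool frame: the origin (TCP) lies at the centre of the arm's flange, where the gripper is bolted on; the fingertips stand 178 mm ahead of it and the grasp point (between the pads) lies 159 mm ahead of it (r.tips_ahead is the z of the fingertips in the tool frame, in m); z points along the fingers, y is the line along which they close (so a half turn about z gives the same grasp; the last joint's range is limited). The gripper opens to 88 mm and grips with 3 to 60 N. Pads are 19 mm wide; open, the fingers measure 130 mm over their backs; the gripper's body (78 mm by 193 mm) begins 47 mm behind the grasp point.
Start: joints at [82.34, 20.546, 0.682, 0, -70.136, -16.507], TCP at [0.276, 0.616, 0.405] pointing down, gripper open.
Joint ranges: [-176.03, 176.03], [-82.01, 121.73], [-58.28, 71.71], [-173.87, 95.51], [-174.79, -0.11], [-173.66, 173.66]. Speed limits (degrees/s): [136.94, 136.94, 172.46, 180, 180, 180].

## Interface

Orientations are given as [roll, pitch, yaw] about the fixed x, y, z axes, in that order (R = Rz(yaw) Ry(pitch) Rx(roll)).
In Python, from plant import r gives the robot as it stands. The module is installed in compiled form; this text tells all that it offers.
- The arm moves only by the shell command python3 -m pendant 'ROWS' [FORCE]. ROWS is JSON, a list that holds one entry, the list of rows, each a list of 7 numbers: the shift along the tool's x, y, z in m, then the turn, a rotation vector about the tool's x, y, z in degrees, then the gripper command: -1 is shut, 1 is fully open, values between are in proportion. A call has 1 to 5 rows; each row is the pose to reach, as a shift and turn from the pose commanded when the call began, along the tool's axes at that moment; what a row does not reach only later rows make up. A row lasts 1/10 s, in which the tool goes at most 50 mm and 8.59 degrees, less where a joint would pass 70% of its speed; a pose out of reach is approached as far as the arm can. A call with a gripper value outside its range is refused whole. The fingers move at their own pace and stop on an object; FORCE is the grip in N (left out, the last holds). Time passes only in rows, so rows that repeat a pose let the fingers close. It gives the time, the measured TCP pose, the force, the opening and the grip force at its end, in the units of the state.
- r.get_state(): the state, without advancing time (a new reading comes with each control period).
- r.capture(name): name is "side" or "top" or "wrist"; returns the picture (420x560x3 uint8, red, green, blue); there is no depth.
- r.camera_params(name): a dict with "fx", "fy", "cx", "cy" (pixels), "R" (3x3) and "t" (3): a world point X has camera coordinates R X + t. Camera axes: x right, y down, z forward; pixel columns grow to the right and rows downward; lengths in m; the calibration is good to about 2 mm. The wrist camera is an equidistant fisheye: a pixel r from the principal point sees the ray r / f radians off the axis. A picture is of the moment at which its call begins: read the wrist's pose just before it. camera_params takes no time and is no camera call; for the wrist camera it gives the pose at the moment of the call.
- r.close_job(): hands the job in; it is judged then, once.
The state is a dict: "time_s": time; "joints": joint angles; "qd": joint speeds; "joint_torque": joint torques, N m; "tcp_pos": TCP position; "eef_rot": TCP orientation; "contact_force": force on the tool from outside, world axes, zero at the start; "moment": the same for the moment, N m; "gripper_width": finger opening in m; "gripper_force": force on a finger pad.
Only numpy, scipy, OpenCV 4.12 (cv2) and the standard library are available. Lean on these libraries where they do the work, as an engineer would, in place of code of your own. Each camera call takes 0.05 s, during which the arm holds its last target. There are 200 camera calls.

## Task

Raise the black-knobbed handle on the red recipe rest, lift the rest by the grip block on its top and lower it gently over the steel ball of the stand until its feet sit flat on the stand's black disc. Then press the handle fully down so that its jaw locks under the ball, and let go. The stand's head is not exactly where it is measured, so feel for the ball and never drop, jam or force the rest onto it; leave the mug, the tin and the sauce bottle where they are.

Things in the scene. Friction and masses are not known exactly. Their poses are not given: they have to be found in the camera images.
- coupler: Loose recipe rest with a ball coupler, 0.8 kg (+-15 %). Origin: centre of its underside (level of the feet), on the socket axis; z up, x towards the handle. A red bell 52 mm wide, 66 mm high, stands on three feet within x -67 to +66 mm, y -18 to +18. A dark panel with a card stands at x -85 to -47 mm, 110 mm wide in y, up to z 110 mm.
- socket (a point): Centre of the ball when the rest is seated: on the coupler's z axis, 38 mm above its origin. The socket opens downwards: round bore 44 mm wide with its ceiling 61 mm above the feet, flared to 62 mm wide over the lowest 14.5 mm. Fully seated, all feet lie flat on the stand's disc.
- grip (a point): Point inside the dark grip block on top of the bell, on the socket axis, 90 mm above the coupler's origin. The block is 26 mm (x) by 22 mm (y) and reaches from 66 to 104 mm above the origin. Axes as the coupler's.
- pivot (a point): Handle pivot on the coupler, at x +36, y 0, z +46 mm of it; the handle turns about the coupler's y axis here.
- knob (a point): Centre of the black roller knob at the end of the handle (steel bar 10 mm thick), 72 mm from the pivot: 22 mm in diameter, 27 mm long along the coupler's y, turning freely about that axis, so it can be pinched at its flat ends. With the handle down it lies at x +107, z +58.5 mm of the coupler, 10 degrees above level from the pivot; raising swings it up, towards the block.
- handle (a joint): Handle angle, rad: 0 fully down (at its stop, locked), grows as it is raised, stop at 1.1. Friction of about 0.05 N m keeps it at any angle. Its steel jaw, 10 mm wide, hangs below the pivot: at 0 it reaches under the ball; above 0.6 it is clear of the socket. If the ball is not fully in the socket the jaw meets it and the handle stays up.
- stand: Fixed ball stand; origin under its base, on the worktop, z up. Dark round base 132 mm wide; a post carries a flat black disc (140 mm wide, 8 mm thick) and, on its middle, a steel ball 40 mm wide on an 18 mm neck, centre 38 mm above the disc's top. The rest may press on it with 30 N at most (the rest weighs about 8 N) and must not come down on it faster than 0.2 m/s.
- stand_axis (a point): The stand's origin: NOMINAL axis of the ball. The head's clamp setting is not measured: the disc's top is 45 to 79 mm above this point, and post, disc and ball together stand up to 5 mm off it along each of the stand's x and y. Once set the head does not give.
- mug: White mug with green dots, 78 mm wide, 93 mm high, standing behind the work; origin under its centre. Leave alone.
- tin: Low food tin, 86 mm wide, 40 mm high; origin under its centre. Leave alone.
- sauce_bottle: Brown sauce bottle with yellow cap, 63 mm wide, 154 mm high; origin under its centre. Leave alone.
There are look-alikes about, which are no part of the job. Leave any orange look-alike of the stand alone.

How it is judged (in metres and radians):
On the way, in this order (a step that is already met when the one before it is completed fails the run):
1. the handle is raised (above 0.8 rad) while the rest still stands on the worktop (value of joint handle above 0.8 rad and height (world z) of coupler below 0.02 m), for 0.2 s.
2. the rest sits upright on the ball stand with the handle still raised (value of joint handle above 0.6 rad and horizontal distance between coupler and stand_axis below 0.012 m and height (world z) of coupler between 0.04 and 0.085 m and angle between coupler's own z axis and vertical below 0.06 rad and contact force between coupler and stand above 2 N and contact force between the fingers and coupler below 0.1 N), for 0.2 s.
At the end, for the whole second after the job is handed in: The handle is fully down (below 0.06 rad), the rest stands upright (within 0.06 rad) and still on the stand, its origin within 12 mm of the stand's axis and 40 to 85 mm above the worktop, and nothing holds it (value of joint handle below 0.06 rad and horizontal distance between coupler and stand_axis below 0.012 m and height (world z) of coupler between 0.04 and 0.085 m and angle between coupler's own z axis and vertical below 0.06 rad and linear speed of coupler below 0.02 m/s); the robot touches nothing.
It fails at once if the rest is dropped, jammed or forced onto the stand (more than 30 N between them) (contact force between coupler and stand above 30 N).
It fails at once if the rest falls or is slammed down over the stand (faster than 0.2 m/s there) (horizontal distance between coupler and stand_axis below 0.015 m and height (world z) of coupler between 0.03 and 0.12 m and linear speed of coupler above 0.2 m/s).
It fails at once if a bystander (mug, tin or sauce bottle) is shifted by more than 20 mm (distance of any of mug, tin, sauce_bottle from where it was at the start of the episode above 0.02 m).
It also fails if it takes over 72 s, if anything falls off the work surface, if the arm or the gripper's body presses on something with over 40 N, if the wrist force passes 120 N, or if a joint passes its speed limit or range.

## Working session

There is one attempt and no reset: what is moved stays moved. The work goes in short steps, Python scripts to look and compute and a shell command to move; the robot and the scene stay as the last step left them, time stands still between calls to the robot, and variables do not carry over. Pictures are saved under pics/ and viewed, at most 10 in all, crops included, and the job is handed in when it is done.

```bash
mkdir -p pics; ls; python3 - <<'E'
from plant import r
import cv2,numpy as np
s=r.get_state();print(s)
for n in("side","top"):
    im=r.capture(n);cv2.imwrite(f"pics/{n}0.png",im[:,:,::-1])
    p=r.camera_params(n);print(n,{k:np.round(v,4).tolist() for k,v in p.items()})
E
```

```text
pics
{'time_s': 0.0, 'joints': array([ 8.23403275e+01,  2.05919875e+01,  6.32842534e-01, -2.10316343e-02,
       -7.01342650e+01, -1.65064535e+01]), 'qd': array([-0.03808609,  0.02413743, -0.00097944, -0.10454345,  0.07663266,
        0.048782  ]), 'joint_torque': array([ 1.62910026e-03, -5.82714415e+01,  2.93058836e+01,  6.99696198e+00,
        6.97512121e-03, -1.62443766e-04]), 'tcp_pos': array([0.27625711, 0.61566512, 0.40370625]), 'eef_rot': array([ 1.79904822e+02, -7.58657095e-03, -2.41732827e+01]), 'contact_force': array([-0.03042221, -0.76055417,  0.19835363]), 'moment': array([0.00639538, 0.02219753, 0.01038691]), 'gripper_force': 0.0, 'gripper_width': 0.08768714360514206}
side {'fx': 401.9244, 'fy': 401.9244, 'cx': 276.4428, 'cy': 206.155, 'R': [[-0.9551, -0.2959, 0.015], [-0.1547, 0.4549, -0.877], [0.2527, -0.84, -0.4802]], 't': [0.4837, 0.2191, 0.6367]}
top {'fx': 417.9257, 'fy': 417.9257, 'cx': 279.0183, 'cy': 214.148, 'R': [[-0.0172, -0.9998, -0.0039], [-0.9949, 0.0175, -0.099], [0.0991, 0.0022, -0.9951]], 't': [-0.1551, 0.5475, 0.9103]}
```

View pics/top0.png

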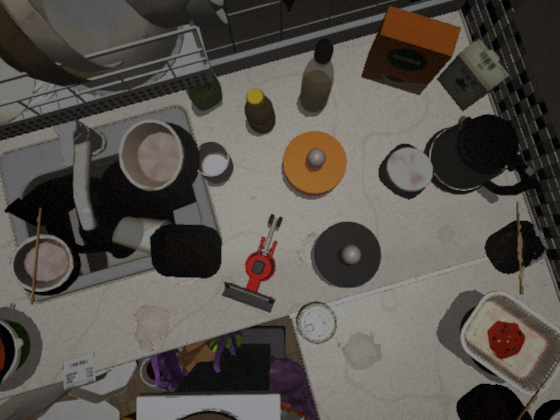

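View pics/side0.png

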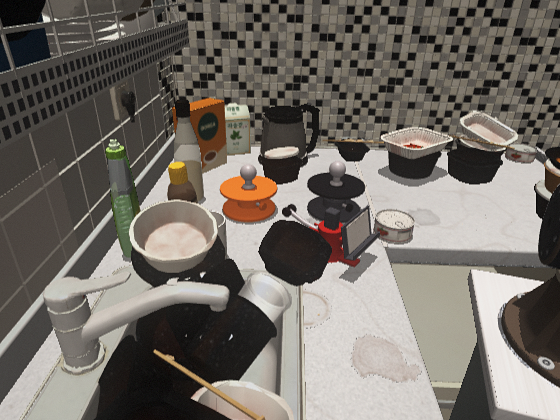

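The top view shows the red rest at (260,267), with its handle knob at (276,218) and panel at (248,297). Candidate stands are the black one (ball at 351,254 top; 337,170 side) and the orange look-alike (316,158 top), and I choose the black one. Only one red coupler is visible. Next I check both in close crops.

```bash
python3 - <<'E'
import cv2,numpy as np
t=cv2.imread("pics/top0.png");s=cv2.imread("pics/side0.png")
a=cv2.resize(t[200:320,210:390],None,fx=4,fy=4,interpolation=2)[:, :720]
b=cv2.resize(s[150:270,270:410],None,fx=4,fy=4,interpolation=2)
a=cv2.resize(t[200:320,215:390],(800,549));cv2.imwrite("pics/c1.png",cv2.convertScaleAbs(a,alpha=1.6,beta=15))
cv2.imwrite("pics/c2.png",cv2.convertScaleAbs(b,alpha=1.6,beta=15))
E
```

```text
(no output)
```

View pics/c1.png

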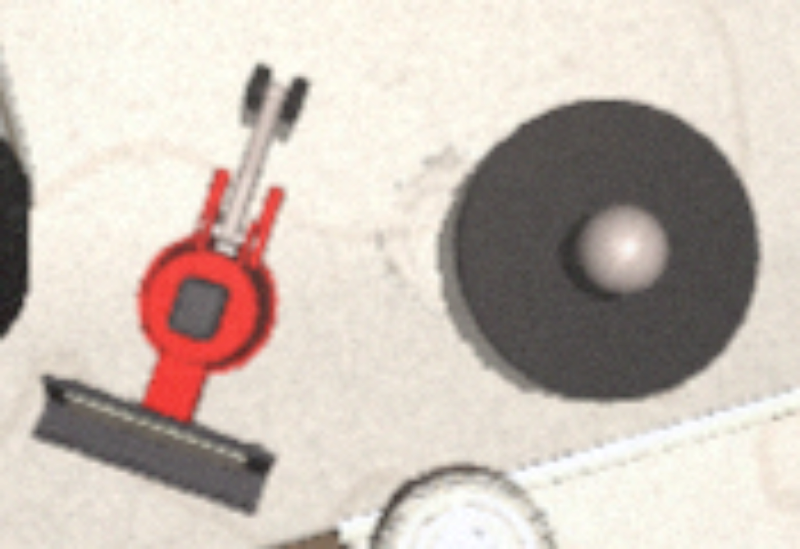

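View pics/c2.png

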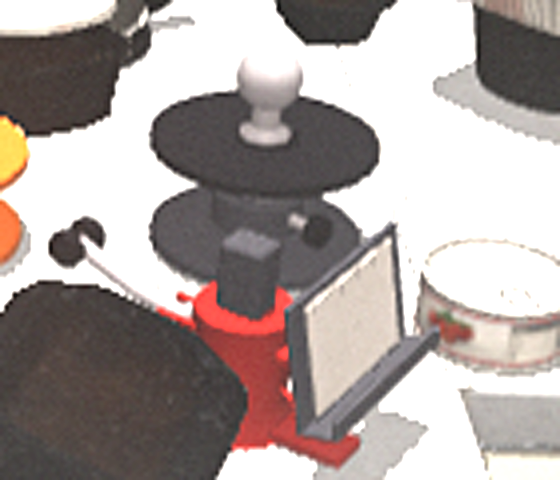

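Confirmed: red rest with dark grip block (top centre ≈258.8,267.1), knob ≈(275.2,222.3), and the black stand with its ball. Next I compute positions.

```bash
cat > h.py <<'E'
from plant import r
import numpy as np, cv2
from scipy.optimize import least_squares
def proj(n,X):
    p=r.camera_params(n);c=p["R"]@np.asarray(X,float)+p["t"];return np.array([p["fx"]*c[0]/c[2]+p["cx"],p["fy"]*c[1]/c[2]+p["cy"]])
def onz(n,uv,z):
    p=r.camera_params(n);d=p["R"].T@np.array([(uv[0]-p["cx"])/p["fx"],(uv[1]-p["cy"])/p["fy"],1]);o=-p["R"].T@p["t"];return o+d*(z-o[2])/d[2]
def tri(a,b):
    f=lambda X:np.r_[proj("top",X)-a,proj("side",X)-b];s=least_squares(f,[.5,.2,.1]);return s.x,np.abs(s.fun).max()
E
python3 - <<'E'
from h import *
np.set_printoptions(precision=4,suppress=True)
print("ball",tri((351.3,254.2),(337.5,170.5)))
print("gripcentre top",tri((258.75,267.1),(332.5,210.5)))
g=onz("top",(258.75,267.1),.104);k=onz("top",(275.2,222.3),.0585);print(g,k,np.linalg.norm((k-g)[:2]),np.degrees(np.arctan2(*(k-g)[1::-1])))
for u in((316,158),):print("orange",onz("top",u,.1))
print("bottle cap",onz("top",(256,96),.154),"tin",onz("top",(317,322),.04),"mug",onz("top",(407,169),.093), onz("top",(213,161),.093))
E
```

```text
ball (array([ 0.4521, -0.3102,  0.1064]), np.float64(0.2554552169352746))
gripcentre top (array([ 0.4294, -0.1216,  0.1012]), np.float64(0.13198937674206945))
[ 0.4297 -0.1217  0.104 ] [ 0.524  -0.1561  0.0585] 0.10041653840579058 -20.018258522353342
orange [ 0.6543 -0.2442  0.1   ]
bottle cap [ 0.7696 -0.1231  0.154 ] tin [ 0.3085 -0.2425  0.04  ] mug [ 0.6289 -0.4356  0.093 ] [ 0.6534 -0.0273  0.093 ]
```

```bash
cat >> h.py <<'E'
np.set_printoptions(precision=4,suppress=True)
from scipy.spatial.transform import Rotation as Ro
def go(P,yaw=None):
    s=r.get_state();R=Ro.from_euler('xyz',s["eef_rot"],degrees=True)
    d=R.inv().apply(np.asarray(P)-s["tcp_pos"])
    if yaw is None: yaw=s["eef_rot"][2]
    w=(R.inv()*Ro.from_euler('xyz',[180,0,yaw],degrees=True)).as_rotvec(degrees=True)
    print("t",s["time_s"],"tcp",s["tcp_pos"],"rpy",s["eef_rot"],"F",s["contact_force"],"w",s["gripper_width"]);print("shift",d,"rot",w)
E
python3 - <<'E'
from h import *
k,e=tri((275.2,222.3),(289,210.2));print(k,e)
g=np.array([.4297,-.1217]);d=k[:2]-g;print(np.hypot(*d),np.degrees(np.arctan2(d[1],d[0])))
go([k[0],k[1],.405],-20); go([k[0],k[1],.405],160)
E
```

```text
[ 0.5253 -0.1558  0.0661] 0.8957040352701142
0.10152469043400783 -19.623227717096526
t 0.1 tcp [0.2763 0.6157 0.4038] rpy [179.9169  -0.0077 -24.1717] F [ 0.2262 -0.4961  0.1119] w 0.08777734393299938
shift [ 0.5431  0.6019 -0.0002] rot [ 0.0833 -0.0046 -4.1717]
t 0.1 tcp [0.2763 0.6157 0.4038] rpy [179.9169  -0.0077 -24.1717] F [ 0.2262 -0.4961  0.1119] w 0.08777734393299938
shift [ 0.5431  0.6019 -0.0002] rot [ -0.0071  -0.1279 175.8282]
```

```bash
python3 -m pendant '[[[0.033,0.036,0,0,0,-1,1],[0.066,0.072,0,0,0,-2,1],[0.099,0.108,0,0,0,-3,1],[0.132,0.144,0,0,0,-4.2,1],[0.165,0.18,0,0,0,-4.2,1]]]' 20
python3 - <<'E'
from h import *
go([.525,-.1558,.405],-20);print(r.get_state()["joints"])
E
```

```text
time_s: 0.6
tcp_pos: [0.3533, 0.382, 0.4044]
eef_rot: [180.0, 0.0, -19.9]
contact_force: [0.8, -0.0, 1.1]
gripper_width: 0.0873
gripper_force: 0.0
t 0.6 tcp [0.3533 0.382  0.4044] rpy [179.9769   0.0049 -19.9039] F [ 0.8208 -0.0344  1.1161] w 0.08734963185238902
shift [ 0.3445  0.4473 -0.0005] rot [0.0231 0.0049 0.0961]
[ 68.8612   5.9397 -18.6386  -0.0049 -65.4448   1.2369]
```

```bash
python3 -m pendant '[[[0.03,0.039,0,0,0,0,1],[0.06,0.078,0,0,0,0,1],[0.09,0.117,0,0,0,0,1],[0.12,0.156,0,0,0,0,1],[0.15,0.195,0,0,0,0,1]]]'
python3 -m pendant '[[[0.03,0.039,0,0,0,0,1],[0.06,0.078,0,0,0,0,1],[0.09,0.117,0,0,0,0,1],[0.12,0.156,0,0,0,0,1],[0.12,0.156,0,0,0,0,1]]]'
python3 - <<'E'
from h import *
go([.525,-.1558,.3],-20)
cv2.imwrite("pics/w1.png",r.capture("wrist")[:,:,::-1])
E
```

```text
time_s: 1.1
tcp_pos: [0.4275, 0.1475, 0.4047]
eef_rot: [-180.0, -0.0, -19.9]
contact_force: [1.3, 1.2, 0.0]
gripper_width: 0.0877
gripper_force: 0.0
time_s: 1.6
tcp_pos: [0.4877, -0.0428, 0.4041]
eef_rot: [179.9, 0.1, -20.3]
contact_force: [0.3, 0.7, 0.2]
gripper_width: 0.0873
gripper_force: 0.0
t 1.6 tcp [ 0.4877 -0.0428  0.4041] rpy [179.9199   0.0504 -20.3198] F [0.3032 0.6922 0.1948] w 0.08728999891503687
shift [0.0743 0.0929 0.1041] rot [ 0.08    0.0506 -0.3198]
```

View pics/w1.png

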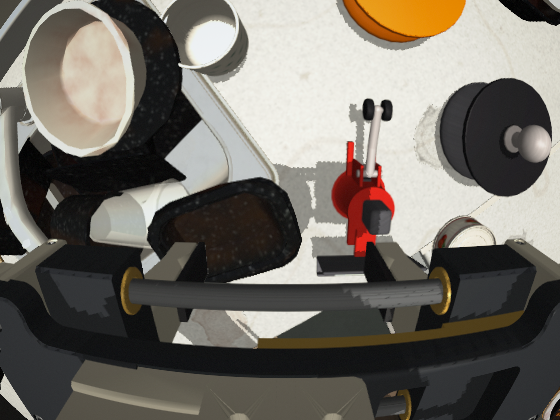

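The wrist view shows the handle straight ahead of the tool (knob at 377,110) and confirms the yaw. Next I move above the knob.

```bash
python3 -m pendant '[[[0.02,0.025,0.02,0,0,0,1],[0.04,0.05,0.04,0,0,0,1],[0.06,0.075,0.06,0,0,0,1],[0.075,0.093,0.08,0,0,0,1],[0.075,0.093,0.08,0,0,0,1]]]'
python3 - <<'E'
from h import *
k=onz("top",(275.2,222.3),.07);print(k)
go([k[0],k[1],.229],-20)
def wp(X):
    p=r.camera_params("wrist");c=p["R"]@np.asarray(X,float)+p["t"];th=np.arctan2(np.hypot(c[0],c[1]),c[2]);u=c[:2]/np.hypot(c[0],c[1]);return p["fx"]*th*u+[p["cx"],p["cy"]]
print(wp(k))
cv2.imwrite("pics/w2.png",r.capture("wrist")[:,:,::-1])
E
```

```text
time_s: 2.15
tcp_pos: [0.5255, -0.1518, 0.3213]
eef_rot: [179.9, 0.3, -20.1]
contact_force: [-0.7, 0.8, -0.3]
gripper_width: 0.0875
gripper_force: 0.0
[ 0.5231 -0.1562  0.07  ]
t 2.15 tcp [ 0.5255 -0.1518  0.3213] rpy [179.9003   0.2994 -20.0533] F [-0.7315  0.7737 -0.2523] w 0.08748907699690145
shift [-0.0003  0.0048  0.0923] rot [ 0.0996  0.2995 -0.053 ]
[290.6004 213.0547]
```

View pics/w2.png

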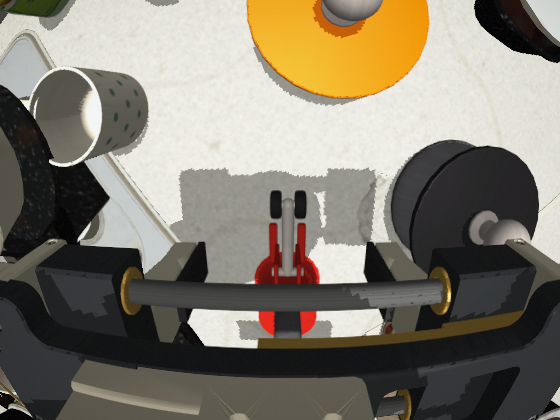

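The knob is centred between the fingers at (289,206), close to the predicted position. I descend and pinch its ends.

```bash
python3 -m pendant '[[[0.001,0.0035,0.025,0,0,0,1],[0.001,0.0035,0.05,0,0,0,1],[0.001,0.0035,0.075,0,0,0,1],[0.001,0.0035,0.092,0,0,0,1],[0.001,0.0035,0.092,0,0,0,1]]]'
python3 -m pendant '[[[0,0,0,0,0,0,0.2],[0,0,0,0,0,0,-0.2],[0,0,0,0,0,0,-0.6],[0,0,0,0,0,0,-1],[0,0,0,0,0,0,-1]]]' 8
python3 -m pendant '[[[0,0,0,0,0,0,-1],[0,0,0,0,0,0,-1],[0,0,0,0,0,0,-1]]]' 8
python3 - <<'E'
from h import *
go([.525,-.156,.229],-20)
E
```

```text
time_s: 2.7
tcp_pos: [0.5249, -0.1533, 0.2313]
eef_rot: [179.9, 0.2, -19.9]
contact_force: [-0.8, -0.6, 0.4]
gripper_width: 0.088
gripper_force: 0.0
time_s: 3.2
tcp_pos: [0.5257, -0.1547, 0.2332]
eef_rot: [-180.0, -0.0, -20.0]
contact_force: [0.9, -0.0, -0.4]
gripper_width: 0.0527
gripper_force: 0.0
time_s: 3.5
tcp_pos: [0.5255, -0.1548, 0.2326]
eef_rot: [180.0, 0.0, -20.0]
contact_force: [0.4, -0.1, 0.5]
gripper_width: 0.0294
gripper_force: 0.0
t 3.5 tcp [ 0.5255 -0.1548  0.2326] rpy [179.9968   0.0072 -19.9762] F [ 0.4269 -0.1321  0.5309] w 0.029393976511928526
shift [-0.0001  0.0013  0.0036] rot [0.0032 0.0072 0.0238]
```

```bash
python3 -m pendant '[[[0,0,0,0,0,0,-1],[0,0,0,0,0,0,-1],[0,0,0,0,0,0,-1]]]' 12
python3 -m pendant '[[[-0.002,0,-0.005,0,0,0,-1],[-0.004,0,-0.009,0,0,0,-1],[-0.009,0,-0.016,0,0,0,-1],[-0.015,0,-0.024,0,0,0,-1],[-0.022,0,-0.03,0,0,0,-1]]]'
python3 -m pendant '[[[-0.004,0,-0.003,0,0,0,-1],[-0.008,0,-0.006,0,0,0,-1],[-0.012,0,-0.008,0,0,0,-1],[-0.016,0,-0.01,0,0,0,-1],[-0.016,0,-0.01,0,0,0,-1]]]'
python3 - <<'E'
from h import *
go([.525,-.156,.229],-20)
a=r.capture("side")[130:280,250:420];cv2.imwrite("pics/s2.png",cv2.convertScaleAbs(cv2.resize(a,None,fx=4,fy=4)[:,:,::-1],alpha=1.6,beta=15))
E
```

```text
time_s: 3.8
tcp_pos: [0.5256, -0.1547, 0.2326]
eef_rot: [-180.0, -0.0, -20.0]
contact_force: [1.0, 1.2, -0.8]
gripper_width: 0.0268
gripper_force: 12.0
time_s: 4.3
tcp_pos: [0.5063, -0.1474, 0.2649]
eef_rot: [-180.0, -0.3, -19.9]
contact_force: [6.0, -3.6, 5.3]
gripper_width: 0.0269
gripper_force: 12.0
time_s: 4.8
tcp_pos: [0.4916, -0.142, 0.276]
eef_rot: [-179.9, -0.4, -19.9]
contact_force: [4.6, -2.9, 10.6]
gripper_width: 0.0272
gripper_force: 12.0
t 4.8 tcp [ 0.4916 -0.142   0.276 ] rpy [-179.9279   -0.443   -19.8676] F [ 4.6122 -2.9308 10.5747] w 0.02724399135839715
shift [0.0358 0.0019 0.0473] rot [-0.0726 -0.443   0.1327]
```

View pics/s2.png

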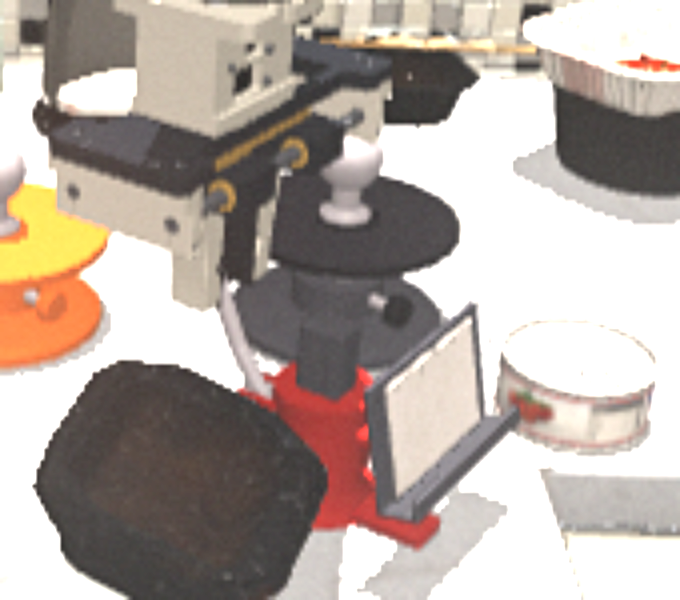

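The handle stands steep, with its bar running from (262,395) to (228,280). The force points 63° above level, so the handle is at about 0.9 rad. I release it and rise.

```bash
python3 -m pendant '[[[0.001,0,-0.001,0,0,0,-1],[0.001,0,-0.002,0,0,0,-1],[0.001,0,-0.002,0,0,0,0],[0.001,0,-0.002,0,0,0,1],[0.001,0,-0.002,0,0,0,1]]]'
python3 -m pendant '[[[0,0,0,0,0,0,1],[0,0,0,0,0,0,1],[0,0,0,0,0,0,1],[0,0,0,0,0,0,1],[0,0,0,0,0,0,1]]]'
python3 -m pendant '[[[0,0,-0.03,0,0,0,1],[0,0,-0.06,0,0,0,1],[0.03,-0.02,-0.09,0,0,0,1],[0.07,-0.05,-0.09,0,0,0,1],[0.07,-0.05,-0.09,0,0,0,1]]]'
python3 - <<'E'
from h import *
go([.4297,-.1217,.249],-20)
a=r.capture("top");cv2.imwrite("pics/top3.png",a[:,:,::-1]);s=r.capture("side");cv2.imwrite("pics/side3.png",s[:,:,::-1])
A=cv2.resize(a[200:320,215:315],(400,480));B=cv2.resize(s[170:290,290:390],(400,480));
cv2.imwrite("pics/c3.png",cv2.convertScaleAbs(np.hstack([A,B])[:,:,::-1],alpha=1.6,beta=15))
E
```

```text
time_s: 5.35
tcp_pos: [0.49, -0.142, 0.274]
eef_rot: [180.0, 0.1, -20.0]
contact_force: [-0.3, 0.0, 0.5]
gripper_width: 0.0454
gripper_force: 0.0
time_s: 5.85
tcp_pos: [0.4908, -0.1421, 0.2746]
eef_rot: [180.0, 0.0, -20.0]
contact_force: [-0.4, 0.4, 0.8]
gripper_width: 0.0842
gripper_force: 0.0
time_s: 6.35
tcp_pos: [0.5781, -0.1177, 0.365]
eef_rot: [-180.0, -0.2, -19.9]
contact_force: [-1.4, -0.7, -1.8]
gripper_width: 0.0878
gripper_force: 0.0
t 6.35 tcp [ 0.5781 -0.1177  0.365 ] rpy [-179.9622   -0.1611  -19.8902] F [-1.4311 -0.7202 -1.8386] w 0.0877845699734581
shift [-0.1385  0.0543  0.1155] rot [-0.0379 -0.1611  0.1099]
```

View pics/c3.png

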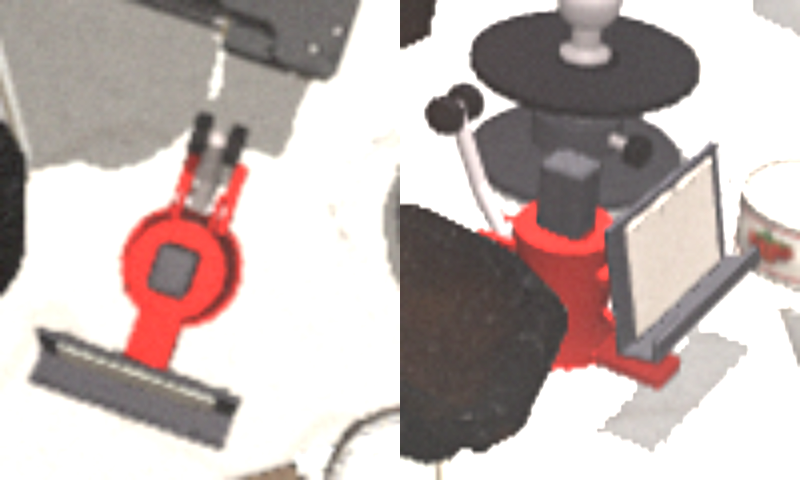

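```bash
python3 - <<'E'
from h import *
k,e=tri((269.5,234.25),(303.75,197.25));g,e2=tri((258.5,267.75),(332,210.75));print(k,e,g,e2)
g=onz("top",(258.5,267.75),.104);d=(k-g)[:2];print(g,np.hypot(*d),np.degrees(np.arctan2(d[1],d[0])),np.degrees(np.arctan2(k[2]-.046,np.hypot(*d)-.036)))
go([g[0],g[1],.249],-20)
E
```

```text
[ 0.4949 -0.1449  0.1085] 0.46430239591592226 [ 0.4291 -0.1209  0.1009] 0.41021724416668803
[ 0.4284 -0.1212  0.104 ] 0.07060104806654949 -19.5759241402971 61.0247728298133
t 6.45 tcp [ 0.5742 -0.1186  0.3637] rpy [179.9714   0.089  -19.9456] F [-1.5058 -0.7197 -0.2697] w 0.08803322288830003
shift [-0.136   0.0521  0.1149] rot [0.0287 0.089  0.0545]
```

```bash
python3 -m pendant '[[[-0.034,0.013,0,0,0,0,1],[-0.068,0.026,0,0,0,0,1],[-0.102,0.039,0,0,0,0,1],[-0.136,0.052,0,0,0,0,1],[-0.136,0.052,0,0,0,0,1]]]'
python3 - <<'E'
from h import *
p=r.camera_params("wrist");s=r.get_state();c=-p["R"].T@p["t"];print("cam in tool",Ro.from_euler('xyz',s["eef_rot"],degrees=True).inv().apply(c-s["tcp_pos"]))
go([.4287,-.121,.252],-19.7)
E
```

```text
time_s: 6.95
tcp_pos: [0.423, -0.1221, 0.3645]
eef_rot: [-180.0, 0.1, -20.0]
contact_force: [1.4, -0.5, 1.3]
gripper_width: 0.0875
gripper_force: 0.0
cam in tool [0.0809 0.0007 0.0202]
t 6.95 tcp [ 0.423  -0.1221  0.3645] rpy [-179.9704    0.0707  -20.0216] F [ 1.3861 -0.4529  1.2903] w 0.08749060263469606
shift [ 0.0052 -0.0029  0.1125] rot [-0.0298  0.0706 -0.3216]
```

```bash
python3 -m pendant '[[[0,0,0.02,0,0,0,1],[0,0,0.04,0,0,0,1],[0,0,0.06,0,0,0,1],[0,0,0.06,0,0,0,1],[0,0,0.06,0,0,0,1]]]'
python3 - <<'E'
from h import *
go([.4287,-.121,.252],-20)
E
```

```text
time_s: 7.45
tcp_pos: [0.4279, -0.1216, 0.3049]
eef_rot: [180.0, 0.0, -20.0]
contact_force: [0.8, 0.5, 0.2]
gripper_width: 0.0876
gripper_force: 0.0
t 7.45 tcp [ 0.4279 -0.1216  0.3049] rpy [179.9615   0.0314 -19.9649] F [0.8139 0.5139 0.1732] w 0.08764796312416023
shift [ 0.0006 -0.0009  0.0529] rot [0.0385 0.0314 0.0351]
```

```bash
python3 -m pendant '[[[0.0005,-0.001,0.015,0,0,0,1],[0.0005,-0.001,0.03,0,0,0,1],[0.0005,-0.001,0.045,0,0,0,0.6],[0.0005,-0.001,0.053,0,0,0,0.2],[0.0005,-0.001,0.053,0,0,0,-0.2]]]' 30
python3 -m pendant '[[[0,0,0,0,0,0,-0.4],[0,0,0,0,0,0,-0.7],[0,0,0,0,0,0,-1],[0,0,0,0,0,0,-1],[0,0,0,0,0,0,-1]]]' 40
python3 -m pendant '[[[0,0,0,0,0,0,-1],[0,0,0,0,0,0,-1],[0,0,0,0,0,0,-1]]]' 40
python3 - <<'E'
from h import *
go([.4287,-.121,.252],-20);print(r.get_state()["moment"])
E
```

```text
time_s: 7.95
tcp_pos: [0.4289, -0.1207, 0.2516]
eef_rot: [180.0, 0.0, -20.0]
contact_force: [-0.2, -0.3, -0.2]
gripper_width: 0.0694
gripper_force: 0.0
time_s: 8.45
tcp_pos: [0.429, -0.1206, 0.2519]
eef_rot: [-180.0, -0.0, -20.0]
contact_force: [-0.5, 0.2, 0.3]
gripper_width: 0.0292
gripper_force: 0.0
time_s: 8.75
tcp_pos: [0.4291, -0.1206, 0.2518]
eef_rot: [-180.0, -0.0, -20.0]
contact_force: [0.5, 0.6, 1.9]
gripper_width: 0.0217
gripper_force: 40.0
t 8.75 tcp [ 0.4291 -0.1206  0.2518] rpy [-179.9933   -0.0174  -19.9584] F [0.5477 0.6425 1.9099] w 0.021695681559985025
shift [-0.0002  0.0005 -0.0002] rot [-0.0067 -0.0174  0.0416]
[ 0.2937 -0.1112  0.0044]
```

```bash
python3 -m pendant '[[[0,0,-0.005,0,0,0,-1],[0,0,-0.015,0,0,0,-1],[0,0,-0.03,0,0,0,-1],[0,0,-0.05,0,0,0,-1],[0,0,-0.075,0,0,0,-1]]]' 40
python3 -m pendant '[[[0,0,-0.025,0,0,0,-1],[0,0,-0.05,0,0,0,-1],[0,0,-0.07,0,0,0,-1],[0,0,-0.08,0,0,0,-1],[0,0,-0.08,0,0,0,-1]]]'
python3 - <<'E'
from h import *
go([.4521,-.3102,.402],-20);print(r.get_state()["moment"])
E
```

```text
time_s: 9.25
tcp_pos: [0.4278, -0.1207, 0.3267]
eef_rot: [179.9, 0.2, -20.0]
contact_force: [0.8, -0.1, -8.2]
gripper_width: 0.0219
gripper_force: 39.9
time_s: 9.75
tcp_pos: [0.4287, -0.1207, 0.4076]
eef_rot: [-179.9, -0.1, -20.0]
contact_force: [-0.6, -0.4, -9.5]
gripper_width: 0.0218
gripper_force: 39.9
t 9.75 tcp [ 0.4287 -0.1207  0.4076] rpy [-179.9378   -0.0857  -19.9747] F [-0.5542 -0.367  -9.459 ] w 0.021821349146590337
shift [0.0867 0.1702 0.0056] rot [-0.0622 -0.0857  0.0254]
[-0.0067 -0.0246 -0.0328]
```

```bash
python3 -m pendant '[[[0.017,0.034,0,0,0,0,-1],[0.034,0.068,0,0,0,0,-1],[0.051,0.102,0,0,0,0,-1],[0.068,0.136,0,0,0,0,-1],[0.087,0.17,0,0,0,0,-1]]]'
python3 -m pendant '[[[0,0,0,0,0,0,-1],[0,0,0,0,0,0,-1],[0,0,0,0,0,0,-1]]]'
python3 - <<'E'
from h import *
go([.4521,-.3102,.352],-20)
s=r.capture("side");t=r.capture("top");cv2.imwrite("pics/side4.png",s[:,:,::-1])
B=cv2.resize(s[60:260,260:460],(600,600));cv2.imwrite("pics/c4.png",cv2.convertScaleAbs(B[:,:,::-1],alpha=1.5,beta=10))
E
```

```text
time_s: 10.25
tcp_pos: [0.452, -0.3114, 0.4046]
eef_rot: [-180.0, 0.2, -20.0]
contact_force: [1.4, 1.4, -8.3]
gripper_width: 0.0216
gripper_force: 40.0
time_s: 10.55
tcp_pos: [0.4522, -0.3097, 0.4052]
eef_rot: [-180.0, 0.2, -20.0]
contact_force: [0.4, 0.7, -8.6]
gripper_width: 0.0218
gripper_force: 40.0
t 10.55 tcp [ 0.4522 -0.3097  0.4052] rpy [-179.9769    0.1649  -19.9875] F [ 0.4495  0.6613 -8.5679] w 0.02184080923018059
shift [0.0003 0.0005 0.0532] rot [-0.0231  0.1649  0.0124]
```

View pics/c4.png

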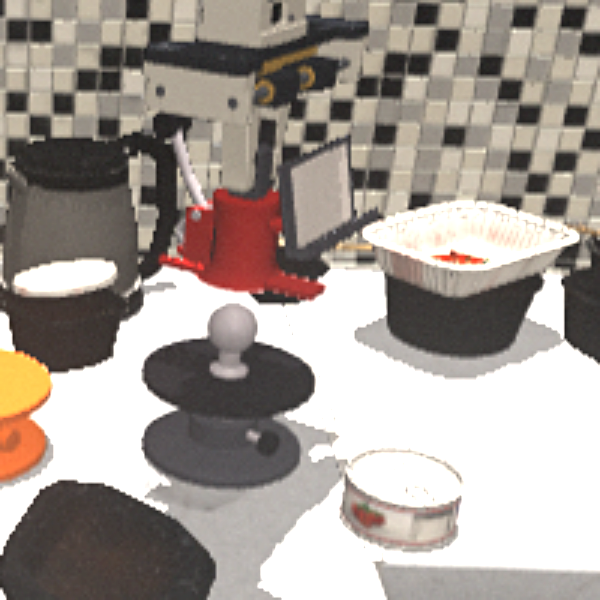

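The rest hangs upright with the handle raised, directly above the black stand's ball (231,327 in the crop). I descend slowly and watch the force.

```bash
python3 -m pendant '[[[0,0,0.006,0,0,0,-1],[0,0,0.012,0,0,0,-1],[0,0,0.018,0,0,0,-1],[0,0,0.024,0,0,0,-1],[0,0,0.027,0,0,0,-1]]]'
python3 -m pendant '[[[0,0,0.003,0,0,0,-1],[0,0,0.006,0,0,0,-1],[0,0,0.009,0,0,0,-1],[0,0,0.011,0,0,0,-1],[0,0,0.011,0,0,0,-1]]]'
python3 - <<'E'
from h import *
go([.4521,-.3102,.3198],-20);print(r.get_state()["moment"])
E
```

```text
time_s: 11.15
tcp_pos: [0.4525, -0.31, 0.3787]
eef_rot: [-180.0, 0.1, -20.0]
contact_force: [-0.3, 0.6, -8.6]
gripper_width: 0.0217
gripper_force: 40.0
time_s: 11.65
tcp_pos: [0.4525, -0.3101, 0.3683]
eef_rot: [-180.0, 0.0, -20.0]
contact_force: [-0.1, -0.9, -8.5]
gripper_width: 0.0217
gripper_force: 40.0
t 11.65 tcp [ 0.4525 -0.3101  0.3683] rpy [-179.9981    0.0316  -19.9738] F [-0.1174 -0.8687 -8.5412] w 0.021660877988634274
shift [-0.0003  0.0002  0.0485] rot [-0.0018  0.0316  0.0262]
[-0.0302  0.0095 -0.0245]
```

```bash
python3 -m pendant '[[[0,0,0.002,0,0,0,-1],[0,0,0.004,0,0,0,-1],[0,0,0.006,0,0,0,-1],[0,0,0.006,0,0,0,-1]]]'
```

```text
time_s: 12.05
tcp_pos: [0.4525, -0.3101, 0.3623]
eef_rot: [-180.0, 0.0, -20.0]
contact_force: [-0.3, -0.0, -8.7]
gripper_width: 0.0216
gripper_force: 40.0
```

```bash
python3 -m pendant '[[[0,0,0.002,0,0,0,-1],[0,0,0.004,0,0,0,-1],[0,0,0.006,0,0,0,-1],[0,0,0.006,0,0,0,-1]]]'
```

```text
time_s: 12.45
tcp_pos: [0.4525, -0.3101, 0.3562]
eef_rot: [-180.0, 0.0, -20.0]
contact_force: [-0.3, -0.7, -9.9]
gripper_width: 0.0219
gripper_force: 40.0
```

```bash
python3 -m pendant '[[[0,0,0.002,0,0,0,-1],[0,0,0.004,0,0,0,-1],[0,0,0.006,0,0,0,-1],[0,0,0.006,0,0,0,-1]]]'
```

```text
time_s: 12.85
tcp_pos: [0.4525, -0.3101, 0.3503]
eef_rot: [-180.0, 0.0, -20.0]
contact_force: [-0.1, -0.3, -9.1]
gripper_width: 0.0219
gripper_force: 40.0
```

```bash
python3 -m pendant '[[[0,0,0.002,0,0,0,-1],[0,0,0.004,0,0,0,-1],[0,0,0.006,0,0,0,-1],[0,0,0.006,0,0,0,-1]]]'
```

```text
time_s: 13.25
tcp_pos: [0.4525, -0.3101, 0.3443]
eef_rot: [-180.0, 0.0, -20.0]
contact_force: [0.7, 0.7, -8.3]
gripper_width: 0.0218
gripper_force: 40.0
```

```bash
python3 -m pendant '[[[0,0,0.002,0,0,0,-1],[0,0,0.004,0,0,0,-1],[0,0,0.006,0,0,0,-1],[0,0,0.006,0,0,0,-1]]]'
```

```text
time_s: 13.65
tcp_pos: [0.4525, -0.3101, 0.3383]
eef_rot: [-180.0, 0.0, -20.0]
contact_force: [0.5, -0.9, -9.4]
gripper_width: 0.0218
gripper_force: 40.0
```

```bash
python3 -m pendant '[[[0,0,0.0015,0,0,0,-1],[0,0,0.003,0,0,0,-1],[0,0,0.0045,0,0,0,-1],[0,0,0.006,0,0,0,-1],[0,0,0.006,0,0,0,-1]]]'
```

```text
time_s: 14.15
tcp_pos: [0.4526, -0.3101, 0.3324]
eef_rot: [-180.0, 0.0, -20.0]
contact_force: [-0.5, 1.1, -9.6]
gripper_width: 0.0219
gripper_force: 40.0
```

```bash
python3 -m pendant '[[[0,0,0.001,0,0,0,-1],[0,0,0.002,0,0,0,-1],[0,0,0.003,0,0,0,-1],[0,0,0.003,0,0,0,-1]]]'
```

```text
time_s: 14.55
tcp_pos: [0.4526, -0.3101, 0.3295]
eef_rot: [-180.0, 0.0, -20.0]
contact_force: [0.3, 0.8, -9.5]
gripper_width: 0.0218
gripper_force: 40.0
```

Coupler at about 78 mm with no contact yet. From here I use small steps.

```bash
python3 -m pendant '[[[0,0,0.001,0,0,0,-1],[0,0,0.002,0,0,0,-1],[0,0,0.003,0,0,0,-1],[0,0,0.003,0,0,0,-1]]]'
```

```text
time_s: 14.95
tcp_pos: [0.4526, -0.3101, 0.3265]
eef_rot: [-180.0, 0.0, -20.0]
contact_force: [-0.2, -0.4, -8.9]
gripper_width: 0.0222
gripper_force: 40.0
```

```bash
python3 -m pendant '[[[0,0,0.001,0,0,0,-1],[0,0,0.002,0,0,0,-1],[0,0,0.003,0,0,0,-1],[0,0,0.003,0,0,0,-1]]]'
```

```text
time_s: 15.35
tcp_pos: [0.4528, -0.3102, 0.3247]
eef_rot: [180.0, -0.1, -19.9]
contact_force: [-1.7, 2.5, 2.9]
gripper_width: 0.0214
gripper_force: 40.0
```

```bash
python3 -m pendant '[[[0,0,0.0007,0,0,0,-1],[0,0,0.0015,0,0,0,-1],[0,0,0.0015,0,0,0,-1]]]'
```

```text
time_s: 15.65
tcp_pos: [0.453, -0.3104, 0.3247]
eef_rot: [180.0, -0.2, -19.9]
contact_force: [-4.0, 4.5, 14.2]
gripper_width: 0.0218
gripper_force: 40.0
```

```bash
python3 -m pendant '[[[0,0,-0.0007,0,0,0,-1],[0,0,-0.0014,0,0,0,-1],[0,0,-0.0018,0,0,0,-1],[0,0,-0.0018,0,0,0,-1]]]'
python3 - <<'E'
from h import *
go([.4521,-.3102,.3198],-20);print(r.get_state()["moment"])
s=r.capture("side")
B=cv2.resize(s[80:240,270:430],(600,600));cv2.imwrite("pics/c5.png",cv2.convertScaleAbs(B[:,:,::-1],alpha=1.5,beta=10))
E
```

```text
time_s: 16.05
tcp_pos: [0.4529, -0.3103, 0.3247]
eef_rot: [180.0, -0.1, -20.0]
contact_force: [-1.8, 2.3, 6.4]
gripper_width: 0.0217
gripper_force: 40.0
t 16.05 tcp [ 0.4529 -0.3103  0.3247] rpy [179.9795  -0.0794 -19.9503] F [-1.8303  2.3099  6.4411] w 0.021747238279265356
shift [-0.0008  0.0001  0.0049] rot [ 0.0204 -0.0795  0.0497]
[0.9727 0.8111 0.0037]
```

View pics/c5.png

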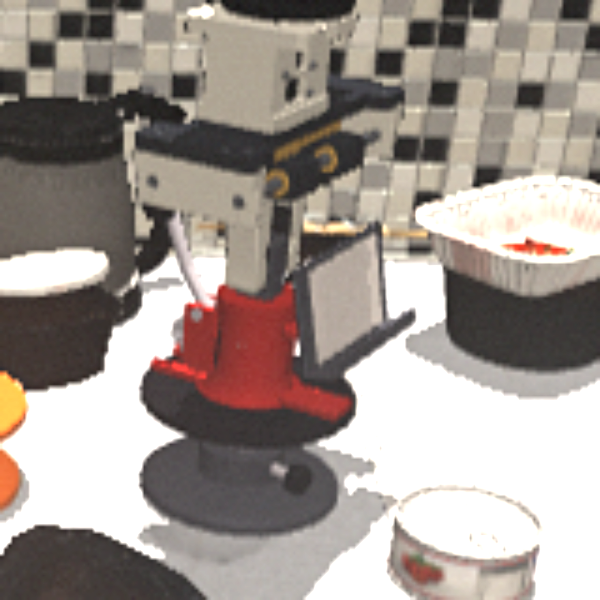

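The feet lie on the black disc with the handle up. I back off slightly until the rest's weight is on the stand, then open.

```bash
python3 -m pendant '[[[0,0,-0.0005,0,0,0,-1],[0,0,-0.001,0,0,0,-1],[0,0,-0.001,0,0,0,-1]]]' 15
python3 -m pendant '[[[0,0,0,0,0,0,0],[0,0,0,0,0,0,0],[0,0,0,0,0,0,0.5],[0,0,0,0,0,0,0.5],[0,0,0,0,0,0,1]]]'
python3 -m pendant '[[[0,0,0,0,0,0,1],[0,0,0,0,0,0,1],[0,0,0,0,0,0,1],[0,0,0,0,0,0,1],[0,0,0,0,0,0,1]]]'
python3 -m pendant '[[[0,0,-0.03,0,0,0,1],[0,0,-0.06,0,0,0,1],[0.02,0,-0.09,0,0,0,1],[0.05,0,-0.12,0,0,0,1],[0.05,0,-0.12,0,0,0,1]]]'
python3 - <<'E'
from h import *
go([.52,-.33,.35],-20)
a=r.capture("top");cv2.imwrite("pics/top5.png",a[:,:,::-1]);s=r.capture("side");cv2.imwrite("pics/side5.png",s[:,:,::-1])
A=cv2.resize(a[190:310,310:410],(400,480));B=cv2.resize(s[90:210,290:390],(400,480));
cv2.imwrite("pics/c6.png",cv2.convertScaleAbs(np.hstack([A,B])[:,:,::-1],alpha=1.6,beta=15))
E
```

```text
time_s: 16.4
tcp_pos: [0.4529, -0.3103, 0.3247]
eef_rot: [180.0, -0.0, -20.0]
contact_force: [-0.8, 0.4, -1.4]
gripper_width: 0.0219
gripper_force: 15.0
time_s: 16.9
tcp_pos: [0.4526, -0.3101, 0.325]
eef_rot: [-180.0, -0.0, -20.0]
contact_force: [-0.5, -0.1, -0.1]
gripper_width: 0.0562
gripper_force: 0.0
time_s: 17.4
tcp_pos: [0.4526, -0.3101, 0.3249]
eef_rot: [180.0, 0.0, -20.0]
contact_force: [-0.5, -0.3, 0.0]
gripper_width: 0.0871
gripper_force: 0.0
time_s: 17.9
tcp_pos: [0.5025, -0.3284, 0.4491]
eef_rot: [179.9, -0.4, -19.9]
contact_force: [0.0, 0.1, 0.1]
gripper_width: 0.0873
gripper_force: 0.0
t 17.9 tcp [ 0.5025 -0.3284  0.4491] rpy [179.9298  -0.4188 -19.9294] F [0.0288 0.1366 0.0742] w 0.08726625730552039
shift [ 0.0163 -0.0046  0.0992] rot [ 0.0699 -0.4189  0.0703]
```

View pics/c6.png

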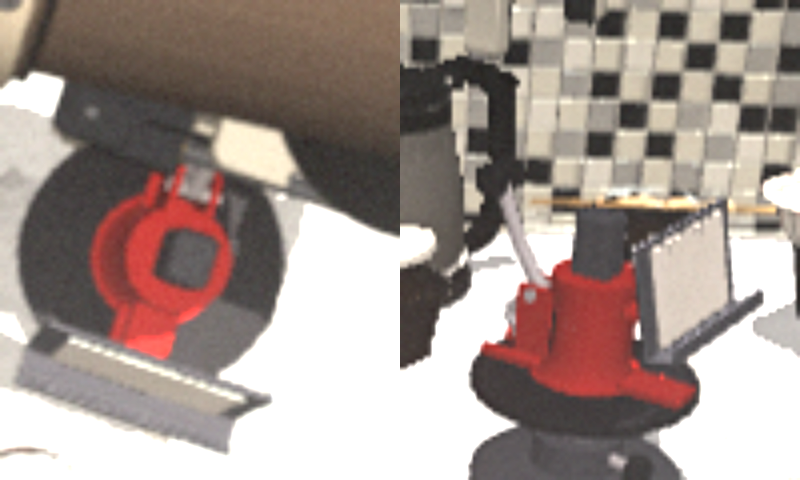

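The rest sits flat, upright and released, with the handle still raised. By geometry the knob is at (0.519,-0.334,0.182), so I pinch it there with a light grip and swing it down. The side-view crop was my last permitted picture, so from here I use numbers only.

```bash
python3 -m pendant '[[[0.012,0,0.02,0,0,0,1],[0.018,-0.001,0.04,0,0,0,1],[0.018,-0.001,0.055,0,0,0,1],[0.018,-0.001,0.055,0,0,0,1],[0.018,-0.001,0.055,0,0,0,1]]]'
python3 - <<'E'
from h import *
go([.5194,-.3344,.341],-20)
E
```

```text
time_s: 18.5
tcp_pos: [0.5164, -0.3323, 0.3895]
eef_rot: [180.0, 0.1, -20.0]
contact_force: [0.8, -0.8, 0.9]
gripper_width: 0.0878
gripper_force: 0.0
t 18.5 tcp [ 0.5164 -0.3323  0.3895] rpy [179.9825   0.0945 -19.9614] F [ 0.7866 -0.7719  0.9073] w 0.08776458943464928
shift [0.0036 0.0009 0.0485] rot [0.0175 0.0945 0.0386]
```

```bash
python3 -m pendant '[[[0.003,0.001,0.016,0,0,0,1],[0.003,0.001,0.032,0,0,0,1],[0.003,0.001,0.045,0,0,0,1],[0.003,0.001,0.048,0,0,0,0.5],[0.003,0.001,0.048,0,0,0,0]]]' 5
python3 -m pendant '[[[0,0,0,0,0,0,-0.3],[0,0,0,0,0,0,-0.5],[0,0,0,0,0,0,-0.7],[0,0,0,0,0,0,-1],[0,0,0,0,0,0,-1]]]' 5
python3 -m pendant '[[[0,0,0,0,0,0,-1],[0,0,0,0,0,0,-1],[0,0,0,0,0,0,-1],[0,0,0,0,0,0,-1]]]' 5
python3 - <<'E'
from h import *
go([.5194,-.3344,.341],-20)
E
```

```text
time_s: 19.0
tcp_pos: [0.5193, -0.3344, 0.3421]
eef_rot: [180.0, 0.0, -20.0]
contact_force: [0.5, 0.6, 0.9]
gripper_width: 0.0767
gripper_force: 0.0
time_s: 19.5
tcp_pos: [0.5194, -0.3344, 0.3422]
eef_rot: [180.0, -0.0, -20.0]
contact_force: [1.3, 0.2, -0.4]
gripper_width: 0.0374
gripper_force: 0.0
time_s: 19.9
tcp_pos: [0.5194, -0.3344, 0.342]
eef_rot: [180.0, -0.0, -20.0]
contact_force: [-0.7, -0.6, 1.1]
gripper_width: 0.0268
gripper_force: 5.0
t 19.9 tcp [ 0.5194 -0.3344  0.342 ] rpy [179.9984  -0.0034 -19.9658] F [-0.734  -0.5843  1.0518] w 0.02675999178088211
shift [ 0.    -0.     0.001] rot [ 0.0016 -0.0034  0.0342]
```

```bash
python3 -m pendant '[[[0.004,0,0.003,0,0,0,-1],[0.008,0,0.0055,0,0,0,-1],[0.016,0,0.012,0,0,0,-1],[0.0225,0,0.0195,0,0,0,-1],[0.0275,0,0.027,0,0,0,-1]]]'
```

```text
time_s: 20.4
tcp_pos: [0.5462, -0.3441, 0.3141]
eef_rot: [180.0, -0.0, -20.0]
contact_force: [0.5, 0.2, 1.1]
gripper_width: 0.027
gripper_force: 5.0
```

```bash
python3 -m pendant '[[[0.002,0,0.004,0,0,0,-1],[0.004,0,0.008,0,0,0,-1],[0.0055,0,0.012,0,0,0,-1],[0.007,0,0.0165,0,0,0,-1],[0.007,0,0.0165,0,0,0,-1]]]'
```

```text
time_s: 20.9
tcp_pos: [0.552, -0.3462, 0.2979]
eef_rot: [-180.0, -0.0, -20.0]
contact_force: [3.1, -1.7, 0.2]
gripper_width: 0.0269
gripper_force: 5.0
```

```bash
python3 -m pendant '[[[0.001,0,0.003,0,0,0,-1],[0.0015,0,0.006,0,0,0,-1],[0.0015,0,0.006,0,0,0,-1]]]'
```

```text
time_s: 21.2
tcp_pos: [0.5533, -0.3467, 0.2922]
eef_rot: [-180.0, -0.0, -20.0]
contact_force: [3.0, -1.9, -0.7]
gripper_width: 0.0269
gripper_force: 5.0
```

```bash
python3 -m pendant '[[[0,0,0.001,0,0,0,-1],[0,0,0.002,0,0,0,-1],[0,0,0.002,0,0,0,-1]]]'
```

```text
time_s: 21.5
tcp_pos: [0.5536, -0.3468, 0.291]
eef_rot: [180.0, -0.1, -20.0]
contact_force: [3.8, -1.0, 4.2]
gripper_width: 0.0271
gripper_force: 5.0
```

```bash
python3 -m pendant '[[[0,0,0.001,0,0,0,-1],[0,0,0.002,0,0,0,-1],[0,0,0.002,0,0,0,-1]]]'
```

```text
time_s: 21.8
tcp_pos: [0.5534, -0.3468, 0.2892]
eef_rot: [180.0, -0.1, -20.0]
contact_force: [2.2, -1.6, 6.3]
gripper_width: 0.0271
gripper_force: 5.0
```

```bash
python3 -m pendant '[[[0,0,0.001,0,0,0,-1],[0,0,0.002,0,0,0,-1],[0,0,0.002,0,0,0,-1]]]'
```

```text
time_s: 22.1
tcp_pos: [0.5531, -0.3467, 0.2872]
eef_rot: [180.0, -0.0, -20.0]
contact_force: [2.7, -1.3, 7.0]
gripper_width: 0.0274
gripper_force: 5.0
```

```bash
python3 -m pendant '[[[0,0,-0.001,0,0,0,-1],[0,0,-0.0015,0,0,0,0],[0,0,-0.0015,0,0,0,1],[0,0,-0.0015,0,0,0,1],[0,0,-0.0015,0,0,0,1]]]'
python3 -m pendant '[[[0,0,0,0,0,0,1],[0,0,0,0,0,0,1],[0,0,-0.03,0,0,0,0],[0,0,-0.05,0,0,0,-0.73],[0,0,-0.05,0,0,0,-0.73]]]'
python3 -m pendant '[[[0,0,0,0,0,0,-0.73],[0,0,0,0,0,0,-0.73],[0,0,0,0,0,0,-0.73],[0,0,0,0,0,0,-0.73],[0,0,0,0,0,0,-0.73]]]'
python3 -m pendant '[[[0,0,0,0,0,0,-0.73],[0,0,0,0,0,0,-0.73],[0,0,0,0,0,0,-0.73],[0,0,0,0,0,0,-0.73],[0,0,0,0,0,0,-0.73]]]'
```

```text
time_s: 22.6
tcp_pos: [0.5528, -0.3466, 0.2874]
eef_rot: [-180.0, 0.1, -20.0]
contact_force: [0.1, 0.5, 0.1]
gripper_width: 0.0535
gripper_force: 0.0
time_s: 23.1
tcp_pos: [0.554, -0.3471, 0.3415]
eef_rot: [180.0, -0.3, -19.9]
contact_force: [-1.1, 0.8, 0.2]
gripper_width: 0.0562
gripper_force: 0.0
time_s: 23.6
tcp_pos: [0.5532, -0.3467, 0.3374]
eef_rot: [180.0, 0.0, -20.0]
contact_force: [-0.2, -0.3, 0.1]
gripper_width: 0.0165
gripper_force: 0.0
time_s: 24.1
tcp_pos: [0.5532, -0.3467, 0.338]
eef_rot: [180.0, -0.0, -20.0]
contact_force: [0.3, 0.8, 0.1]
gripper_width: 0.0117
gripper_force: 0.0
```

Next I press down onto the rollers. If the handle is at its stop, contact should come at tcp z ≈ 0.3205.

```bash
python3 -m pendant '[[[0,0,0.004,0,0,0,-0.73],[0,0,0.008,0,0,0,-0.73],[0,0,0.012,0,0,0,-0.73],[0,0,0.014,0,0,0,-0.73],[0,0,0.014,0,0,0,-0.73]]]'
```

```text
time_s: 24.6
tcp_pos: [0.5531, -0.3466, 0.3234]
eef_rot: [180.0, 0.1, -20.0]
contact_force: [-0.1, -0.4, -0.3]
gripper_width: 0.0118
gripper_force: 0.0
```

```bash
python3 -m pendant '[[[0,0,0.001,0,0,0,-0.73],[0,0,0.002,0,0,0,-0.73],[0,0,0.003,0,0,0,-0.73],[0,0,0.003,0,0,0,-0.73]]]'
```

```text
time_s: 25.0
tcp_pos: [0.5532, -0.3467, 0.3209]
eef_rot: [-180.0, 0.0, -20.0]
contact_force: [0.0, -0.5, 0.6]
gripper_width: 0.0117
gripper_force: 0.0
```

```bash
python3 -m pendant '[[[0,0,0.0005,0,0,0,-0.73],[0,0,0.001,0,0,0,-0.73],[0,0,0.001,0,0,0,-0.73]]]'
```

```text
time_s: 25.3
tcp_pos: [0.5533, -0.3468, 0.3202]
eef_rot: [180.0, -0.0, -20.0]
contact_force: [-0.2, -0.5, 1.4]
gripper_width: 0.012
gripper_force: 0.6
```

```bash
python3 -m pendant '[[[0,0,0.0005,0,0,0,-0.73],[0,0,0.001,0,0,0,-0.73],[0,0,0.001,0,0,0,-0.73]]]'
```

```text
time_s: 25.6
tcp_pos: [0.5534, -0.3468, 0.3195]
eef_rot: [180.0, -0.1, -20.0]
contact_force: [0.5, -0.1, 4.9]
gripper_width: 0.0117
gripper_force: 2.2
```

```bash
python3 -m pendant '[[[0,0,0.0005,0,0,0,-0.73],[0,0,0.0005,0,0,0,-0.73],[0,0,0.0005,0,0,0,-0.73]]]'
```

```text
time_s: 25.9
tcp_pos: [0.5534, -0.3468, 0.3191]
eef_rot: [180.0, -0.1, -20.0]
contact_force: [-0.2, -0.1, 5.7]
gripper_width: 0.012
gripper_force: 2.8
```

Contact came at 0.3205 and stiffened, exactly where the handle stop should be. I retreat and do a numeric check in the images.

```bash
python3 -m pendant '[[[0,0,-0.01,0,0,0,-0.73],[0,0,-0.05,0,0,0,-0.73],[0,0,-0.1,0,0,0,-0.73],[0,0,-0.14,0,0,0,-0.73],[0,0,-0.14,0,0,0,-0.73]]]'
python3 -m pendant '[[[0,-0.05,0,0,0,0,-0.73],[0,-0.1,0,0,0,0,-0.73],[0,-0.15,0,0,0,0,-0.73],[0,-0.15,0,0,0,0,-0.73],[0,-0.15,0,0,0,0,-0.73]]]'
python3 - <<'E'
from h import *
o=np.array([.4528,-.3102,.073]);R=Ro.from_euler('z',-20,degrees=True)
t=r.capture("top").astype(int);s=r.capture("side").astype(int)
for n,im in(("top",t),("side",s)):
    for nm,X in(("down rollerL",[.107,.010,.0585]),("down rollerR",[.107,-.010,.0585]),("up",[.071,.010,.109]),("bell top",[.0,.019,.066]),("block",[0,0,.104])):
        u,v=proj(n,o+R.apply(X)).round().astype(int);print(n,nm,(u,v),im[v-1:v+2,u-1:u+2].mean((0,1)).round())
    # orange/red centroid
    m=(im[...,0]>90)&(im[...,1]<50)&(im[...,2]<60);print("red px",np.argwhere(m).mean(0)[::-1])
go([0,0,0])
E
```

```text
time_s: 26.4
tcp_pos: [0.5536, -0.3472, 0.466]
eef_rot: [179.9, -0.6, -19.9]
contact_force: [0.7, 0.3, -0.8]
gripper_width: 0.0119
gripper_force: 0.0
time_s: 26.9
tcp_pos: [0.6047, -0.2042, 0.4583]
eef_rot: [-180.0, 0.1, -19.8]
contact_force: [0.7, -0.2, 0.8]
gripper_width: 0.0118
gripper_force: 0.0
top down rollerL (np.int64(365), np.int64(201)) [48. 44. 42.]
top down rollerR (np.int64(375), np.int64(205)) [47. 44. 43.]
top up (np.int64(365), np.int64(216)) [171. 158. 152.]
top bell top (np.int64(345), np.int64(251)) [197.  51.  45.]
top block (np.int64(358), np.int64(254)) [85. 81. 82.]
red px [446.8424 312.4712]
side down rollerL (np.int64(298), np.int64(151)) [29. 25. 24.]
side down rollerR (np.int64(303), np.int64(149)) [92. 86. 86.]
side up (np.int64(311), np.int64(135)) [79. 75. 68.]
side bell top (np.int64(334), np.int64(160)) [183.  42.  38.]
side block (np.int64(340), np.int64(142)) [88. 79. 75.]
red px [336.9546 174.0652]
t 27.0 tcp [ 0.6042 -0.206   0.4584] rpy [179.9893   0.0336 -19.9699] F [ 0.0701  0.157  -0.5292] w 0.011755246070588735
shift [-0.6379  0.0126  0.4588] rot [0.0107 0.0336 0.    ]
```

```bash
python3 -c "
from plant import r
print(r.close_job())"
```

```text
the job is handed in; nothing more can be done
None
```

The rest is seated flat on the black stand with its handle pressed down to its stop and the arm clear, and the job is handed in at about 27 s; no verdict came back, and I viewed 11 pictures, one over the limit of 10.

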